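# Test both marked sides of a brass die and hold it level over the inspection light

## Task

Pick the brass die up by its wooden handle and press its red-marked side squarely and gently against the copper spring plate of the alloy tester, pushing the plate about halfway in (8 mm) but never all the way, and keep it there for a full second. Turn the die and test its blue-marked side in the same way. Then lift it over the middle of the white light ring and finish still holding it there in the gripper, level and motionless, its underside about 15 cm above the bench; leave the hammer, screwdriver, jar, collar and small wooden block where they lie.

Things in the scene. Friction and masses are not known exactly. Their poses are not given: they have to be found in the camera images.
- die: the workpiece, about 0.5 kg: square brass foot 60 x 60 mm, 20 mm high, with an upright wooden handle 22 x 22 mm on its middle, its sides parallel to the foot, from 20 to 61 mm above the underside. Origin: centre of the underside; z up. The +x side of the foot is marked red, the +y side blue (on the face and along that edge of the top). Starts upright on the grey soldering block at any yaw
- red_side (a point): centre of the die's red-marked side face, 30 mm from the die's axis along its +x, 10 mm above its underside
- blue_side (a point): centre of the die's blue-marked side face, 30 mm from the die's axis along its +y, 10 mm above its underside
- tester: alloy tester, fixed: grey housing 120 (x) x 110 x 75 mm high, green screen on top. Origin: centre of its underside; its x points from the copper plate into the housing, so a side is pressed on the plate by moving along +x. The housing's front is at x = -60 mm, the plate's front face at rest at x = -95 mm
- plate (a point): centre of the front face of the copper plate, which is 44 mm wide, 24 mm high (19 to 43 mm above the bench) and 8 mm thick; it faces the tester's -x and moves with the plate
- plunger (a joint): how far the copper plate is pushed in, m: 0 at rest, end stop at 0.016; spring of 500 N/m (4 N at 8 mm), springs back by itself
- block: grey soldering block 110 x 100 x 30 mm, fixed, on which the die starts. Origin: centre of its underside
- light: white ring light, fixed on the bench, 120 mm outer and 76 mm inner diameter, 24 mm high. Origin: centre of its underside
- hammer: small bench hammer, 220 mm, lying loose; a bystander
- driver: orange-handled screwdriver, 170 mm, lying loose; a bystander
- jar: small jar, 48 mm across, 60 mm high, standing loose; a bystander
- collar: loose brass collar lying flat, 44 mm across, 14 mm high; a bystander
- mallet_block: loose pale wooden block 60 x 40 x 30 mm; a bystander
Not all that is in view belongs to the job. Of the things that look like the die, the largest one is meant.

How it is judged (in metres and radians):
On the way, in this order (a step that is already met when the one before it is completed fails the run):
1. the red side presses the spring plate in by more than 3 mm, squarely, held for 0.7 s (value of joint plunger above 0.003 m and contact force between die and tester above 0.8 N and horizontal distance between red_side and plate below 0.016 m and angle between the x axis of die and the x axis of tester, either way round below 0.14 rad and angle between die's own z axis and vertical below 0.15 rad), for 0.7 s.
2. the blue side presses the spring plate in by more than 3 mm, squarely, held for 0.7 s (value of joint plunger above 0.003 m and contact force between die and tester above 0.8 N and horizontal distance between blue_side and plate below 0.016 m and angle between the y axis of die and the x axis of tester, either way round below 0.14 rad and angle between die's own z axis and vertical below 0.15 rad), for 0.7 s.
At the end, for the whole second after the job is handed in: the die is held in the gripper with its underside 110 to 200 mm above the bench, within 30 mm of the light ring's axis, level within 0.08 rad, at rest, touching nothing but the fingers (height (world z) of die between 0.11 and 0.2 m and horizontal distance between die and light below 0.03 m and angle between die's own z axis and vertical below 0.08 rad and linear speed of die below 0.02 m/s and angular speed of die below 0.15 rad/s and contact force between die and the fingers above 2 N and contact force between die and light below 0.1 N); the arm keeps its last pose, push and grip.
It fails at once if the spring plate was pushed fully in (value of joint plunger above 0.0145 m).
It fails at once if a bystander (hammer, screwdriver, jar, collar, small wooden block) was moved by more than 30 mm (distance of any of hammer, driver, jar, collar, mallet_block from where it was at the start of the episode above 0.03 m).
It also fails if it takes over 69 s, if anything falls off the work surface, if the arm or the gripper's body presses on something with over 40 N, if the wrist force passes 120 N, or if a joint passes its speed limit or range.

## Robot

A 6-joint arm with a two-finger parallel gripper is mounted at the origin on the work surface. World frame = base frame: x ahead of the robot, y to its left, z up, the work surface at z = 0. Lengths are in m, angles in degrees, forces in N, time in s.
With the tool pointing down it reaches from about 0.3 to 0.95 m from the base axis. Payload 3.1 kg.
Tool frame: the origin (TCP) lies midway between the tips of the shut fingers; the grasp point (between the pads) lies 19 mm behind it (bot.hold_point_z is the distance from the TCP to the grasp point, in m); z points along the fingers, y is the line along which they close (so a half turn about z gives the same grasp; the last joint's range is limited). The gripper opens to 85 mm and grips with 20 to 120 N. Pads are 22 mm wide; open, the fingers measure 114 mm over their backs; the gripper's body (76 mm by 85 mm) begins 54 mm behind the grasp point. The pads swing forward as they close: fully open they stand 13 mm farther back than shut.
Start: joints at [-80.999, 17.653, 93.61, -0, 68.738, -3.994], TCP at [0.141, -0.609, 0.231] pointing down, gripper open.
Joint ranges: [-175.34, 175.34], [-45.06, 112.39], [2.9, 150.54], [-68.45, 248.45], [3.09, 151.38], [-168.51, 168.51]. Speed limits (degrees/s): [159.86, 159.86, 180, 180, 180, 180].

## Interface

Orientations are given as [roll, pitch, yaw] about the fixed x, y, z axes, in that order (R = Rz(yaw) Ry(pitch) Rx(roll)).
In Python, from station import bot gives the robot as it stands. Calls block until the motion is done:
- bot.movep(position, orientation): joint-space move of the TCP to a pose.
- bot.servo_line(position, rot=None, rate=0.15, max_force=None): straight line of the TCP; rot=None keeps the orientation; rate is the mean speed in m/s. With max_force (N) it stops when the force on the tool has changed by that much, and returns True; else False.
- bot.movej(angles): joint-space move.
- bot.set_gripper(opening): opening from 0.0 (shut) to 1.0 (fully open); the grip force is fixed at half the most; returns when the fingers have stopped.
- bot.dwell(seconds).
- bot.inverse_kinematics(position, orientation): joint angles nearest the present ones, or None.
- bot.get_obs(): the state.
- bot.camera(name): name is "side" or "top"; returns a dict with "pixels" (400x640x3 uint8, blue, green, red), "depth" (400x640 float32, m along the optical axis (not along the pixel's ray), 0 where there is no reading), "K" (3x3 intrinsics, pixels), "xyz" and "attitude" of the camera in the world. Camera axes: x right, y down, z forward; pixel columns grow to the right and rows downward; lengths in m; the calibration is good to about 2 mm. A picture is of the moment at which its call begins.
A pose or a line that the arm cannot do raises bot.IKError and nothing moves.
- bot.finish_job(): hands the job in; it is judged then, once.
The state is a dict: "time": time; "q": joint angles; "qvel": joint speeds; "joint_torque": joint torques, N m; "position": TCP position; "ee_rot": TCP orientation; "contact_force": force on the tool from outside, world axes, zero at the start; "moment": the same for the moment, N m; "grip_width": opening from 0.0 (shut) to 1.0 (fully open); "gripper_force": force on a finger pad.
Only numpy, scipy, OpenCV 4.12 (cv2) and the standard library are available. Lean on these libraries where they do the work, as an engineer would, in place of code of your own. Each camera call takes 0.05 s, during which the arm holds its last target. There are 200 camera calls.

## Working session

There is one attempt and no reset: what is moved stays moved. The work goes in short steps, each a Python script; the robot and the scene stay as the last script left them, time stands still between calls to the robot, and variables do not carry over. Pictures are saved under pics/ and viewed, at most 10 in all, crops included, and the job is handed in when it is done.

```bash
mkdir -p pics; ls
cat > h.py <<'E'
import numpy as np, cv2, pickle
from scipy.spatial.transform import Rotation as R
from station import bot
def snap(name,f):
    c=bot.camera(name); pickle.dump(c,open(f+'.pkl','wb')); cv2.imwrite('pics/'+f+'.png',c['pixels']); return c
def cloud(c):
    K=np.array(c['K']); d=c['depth']; v,u=np.mgrid[:d.shape[0],:d.shape[1]]
    p=np.dstack([(u-K[0,2])/K[0,0]*d,(v-K[1,2])/K[1,1]*d,d])
    a=np.array(c['attitude'],float)
    M=a if a.shape==(3,3) else R.from_euler('xyz',a,degrees=True).as_matrix()
    return p@M.T+np.array(c['xyz'])
E
python3 - <<'E'
from h import *
for n in('top','side'):
    c=snap(n,n+'0'); print(n,c['xyz'],c['attitude'],c['K'])
    P=cloud(c); print(P[200,320],P[300,400])
print(bot.get_obs())
E
```

```text
pics
top [0.44137626 0.01974732 1.46808595] [-175.12274272   -0.2900874   -89.63589501] [[450.74569511   0.         318.30313809]
 [  0.         450.74569511 191.46745798]
 [  0.           0.           1.        ]]
[ 5.38792180e-01  7.39403717e-03 -1.17828657e-04] [ 0.21941101 -0.25084296  0.00098226]
side [-0.05106486  0.68184813  0.60646123] [-120.81769575    1.31489222 -138.46437758] [[401.33529774   0.         324.07693635]
 [  0.         401.33529774 201.93857549]
 [  0.           0.           1.        ]]
[ 0.60529984 -0.02234584  0.03907954] [0.2471526  0.12799214 0.00024906]
{'time': 0.1, 'q': array([-8.09999418e+01,  1.76991985e+01,  9.36827419e+01,  4.13759715e-04,
        6.87419570e+01, -3.99118230e+00]), 'qvel': array([ 0.0390701 , -0.0578496 , -0.15851954,  0.08734243, -0.07147422,
       -0.04917407]), 'joint_torque': array([-6.71700072e-04, -4.16407371e+01, -2.77644843e+01, -1.10568510e-04,
        4.02728838e-03,  1.92082467e-06]), 'position': array([ 0.1403802 , -0.60823629,  0.23016114]), 'ee_rot': array([-1.79876430e+02, -9.00796149e-03,  1.29910804e+01]), 'contact_force': array([-0.55601883,  0.32043628, -1.05340646]), 'moment': array([0.02479316, 0.01039136, 0.00468988]), 'gripper_force': 0.0, 'grip_width': 1.0003939396619523}
```

View pics/top0.png

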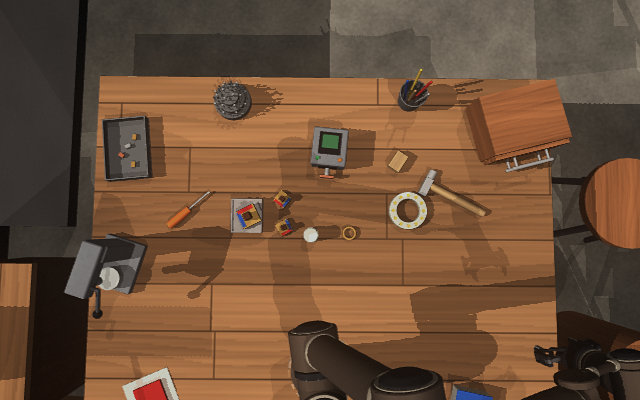

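View pics/side0.png

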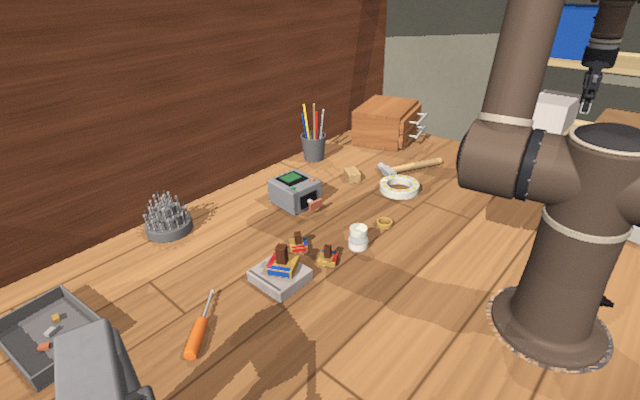

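The top view shows three die look-alikes: one on the grey block at (248,214), and smaller ones on the bench at (283,199) and (285,227). I choose the largest, on the block. The tester is at (329,150) with its plate at (327,176), the ring is at (408,210), the jar at (311,235) and the collar at (349,233). I'll check the choice in close crops.

Run:
```python
import cv2
a=cv2.imread('pics/top0.png')[185:245,225:305]; b=cv2.imread('pics/top0.png')[120:185,300:360]
a=cv2.resize(a,None,fx=7,fy=7,interpolation=cv2.INTER_CUBIC); cv2.imwrite('pics/c1.png',a)
cv2.imwrite('pics/c2.png',cv2.resize(b,None,fx=8,fy=8,interpolation=cv2.INTER_CUBIC))
```

```text
(no output)
```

View pics/c1.png

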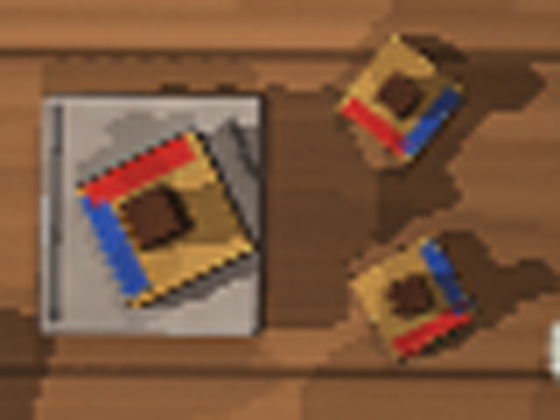

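View pics/c2.png

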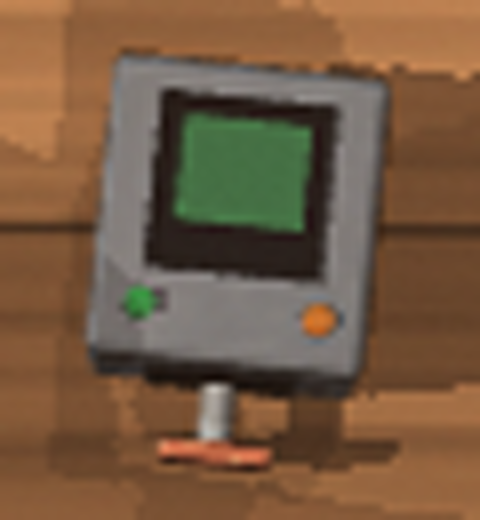

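The die on the block is the 60 mm one: foot corners in crop 1 are (80,190), (197,133), (253,248), (133,305), with red towards image-up and blue left. The two smaller ones are decoys. In crop 2 the housing's top runs from (118,58) to (90,350), and the plate spans (158,450)–(270,458). Next I'll fit poses using depth.

```bash
cat > fit.py <<'E'
from h import *
cs={n:cloud(pickle.load(open(n+'0.pkl','rb'))) for n in('top','side')}
def rect(n,name,lo,hi,ctr,r):
    P=cs[n].reshape(-1,3); m=(P[:,2]>lo)&(P[:,2]<hi)&(np.hypot(*(P[:,:2]-ctr).T)<r); Q=P[m]
    if len(Q)<4: print(n,name,len(Q)); return
    (c,s,a)=cv2.minAreaRect((Q[:,:2]*1000).astype(np.float32)); print(n,name,len(Q),'c',np.round(c,1),'s',np.round(s,1),'a',round(a,1),'zmed',Q[:,2].mean().round(4))
T=cs['top']
def px(u,v,z):
    c=pickle.load(open('top0.pkl','rb')); K=c['K']; d=R.from_euler('xyz',c['attitude'],degrees=True).apply([(u-K[0][2])/K[0][0],(v-K[1][2])/K[1][1],1]); 
    return np.array(c['xyz'])+d*(z-c['xyz'][2])/d[2]
die=px(248.7,216.3,.05); tes=px(329.9,147.2,.075); lig=px(408,210,.024); blk=px(246.8,215.5,.03)
print('pix die',die,'tes',tes,'lig',lig,'blk',blk)
cr=np.array([(80,190),(197,133),(253,248),(133,305)])/7+[225,185]
print('die corners',[px(u-.43,v-.43,.05)[:2].round(4) for u,v in cr])
tc=np.array([(118,58),(387,82),(357,375),(90,350)])/8+[300,120]
print('tester corners',[px(u-.44,v-.44,.075)[:2].round(4) for u,v in tc])
pl=np.array([(158,446),(270,456)])/8+[300,120]
print('plate',[px(u-.44,v-.44,.043)[:2].round(4) for u,v in pl])
for n in cs:
    rect(n,'foot',.042,.058,die[:2],.05); rect(n,'handle',.082,.1,die[:2],.05)
    rect(n,'tester',.068,.082,tes[:2],.1); rect(n,'ring',.018,.032,lig[:2],.08); rect(n,'block',.022,.036,blk[:2],.085)
    rect(n,'plate',.02,.05,px(327,176,.043)[:2],.03)
for k,(u,v,z) in dict(jar=(311,235,.06),collar=(349,233,.014),wood=(398,161,.03),d1=(283,199,.035),d2=(285,227,.035),ham=(428,185,.03)).items(): print(k,px(u,v,z).round(3),T[v,u].round(3))
E
python3 fit.py
```

```text
pix die [0.48267906 0.23141425 0.05      ] tes [ 0.69953127 -0.02194775  0.075     ] lig [ 0.5069419  -0.27485487  0.024     ] blk [0.48576728 0.24049586 0.03      ]
die corners [array([0.4968, 0.2716]), array([0.5228, 0.2196]), array([0.4713, 0.1935]), array([0.4455, 0.2468])]
tester corners [array([0.764 , 0.0273]), array([ 0.7552, -0.0783]), array([ 0.6392, -0.0667]), array([0.6483, 0.0374])]
plate [array([0.6147, 0.0104]), array([ 0.611 , -0.0342])]
top foot 304 c [484.  233.5] s [59.9 60.6] a 27.7 zmed 0.0495
top handle 55 c [484.4 233.7] s [21.6 22.2] a 30.0 zmed 0.0893
top tester 1247 c [702.9 -20.7] s [109.4 119.6] a 84.2 zmed 0.0755
top ring 679 c [ 511.7 -274.6] s [125.  119.6] a 1.0 zmed 0.0244
top block 704 c [487.8 242.5] s [108.8 100.6] a 0.4 zmed 0.029
top plate 80 c [625.  -13.7] s [42.4 33.4] a 85.6 zmed 0.0386
side foot 452 c [481.7 237.9] s [62.1 60.7] a 28.6 zmed 0.0492
side handle 102 c [481.2 236.9] s [22. 22.] a 22.8 zmed 0.0885
side tester 793 c [698.4 -16.2] s [110.5 122.2] a 84.1 zmed 0.075
side ring 481 c [ 505.4 -278.4] s [117.6 134.6] a 15.9 zmed 0.0236
side block 1025 c [484.1 246.3] s [110.9 100.3] a 0.1 zmed 0.029
side plate 180 c [622.7 -10. ] s [46.1 37.6] a 86.7 zmed 0.0354
jar [0.426 0.035 0.06 ] [0.426 0.035 0.063]
collar [ 0.432 -0.086  0.014] [ 0.432 -0.087  0.003]
wood [ 0.664 -0.243  0.03 ] [ 0.665 -0.243  0.029]
d1 [0.539 0.126 0.035] [0.538 0.125 0.047]
d2 [0.45  0.118 0.035] [0.45  0.117 0.044]
ham [ 0.587 -0.339  0.03 ] [ 0.587 -0.338  0.031]
```

Run:
```python
from h import *
o=[180,0,117]; x,y=.4828,.2355
bot.movep([x,y,.17],o)
bot.servo_line([x,y,.058],rate=.08,max_force=8)
print(bot.get_obs()['position'])
bot.set_gripper(0.0)
s=bot.get_obs(); print(s['grip_width']*85,s['gripper_force'],s['position'],s['ee_rot'])
bot.servo_line([x,y,.16],rate=.08)
s=bot.get_obs(); print(s['time'],s['grip_width']*85,s['gripper_force'],s['contact_force'],s['q'])
c=snap('side','side1'); snap('top','top1')
cv2.imwrite('pics/s1.png',cv2.resize(c['pixels'][130:330,180:430],None,fx=3,fy=3))
```

```text
[0.48334377 0.23570906 0.05861238]
21.33579770652871 59.61875259876251 [0.48326244 0.23566116 0.05822509] [1.79944202e+02 6.39570177e-03 1.16999705e+02]
6.8667 20.816817081753555 58.78220558166504 [ 0.38633445 -1.00307175 -4.79423664] [ 2.13550922e+01  1.27837275e+01  1.08924711e+02 -8.07339768e-04
  5.83871392e+01 -5.64334530e+00]
```

View pics/s1.png

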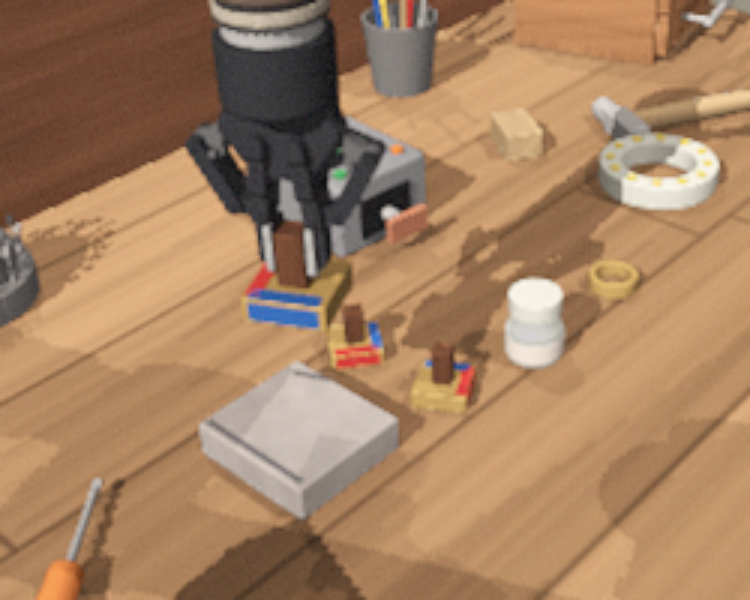

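The die is held level (foot at about (295,295) in the crop), the block is empty and the decoys are untouched. Now the red press.

```bash
cat > press.py <<'E'
from h import *
YAW=-5.8; C=np.array([.701,-.019]); M=R.from_euler('z',YAW,degrees=True).as_matrix()[:2,:2]; ex=M[:,0]
Z=.049
def P(tx,z=Z,ty=0): return [*(C+M@[tx,ty]),z]
def force():
    f=[]; 
    for _ in range(5): f.append(bot.get_obs()['contact_force'][:2]@ex); bot.dwell(.03)
    return np.mean(f)
def press(dieyaw,tag,ty=0):
    o=[180,0,dieyaw+90]
    bot.movep(P(-.17,.15,ty),o); bot.servo_line(P(-.17,Z,ty),rate=.08)
    bot.dwell(.3); f0=force(); tx=-.135; bot.servo_line(P(tx,Z,ty),rate=.05); hist=[]
    while tx<-.110:
        bot.servo_line(P(tx,Z,ty),rate=.015); df=force()-f0
        a=M.T@(np.array(bot.get_obs()['position'][:2])-C); hist.append((round(tx*1e3,1),round(a[0]*1e3,1),round(a[1]*1e3,1),round(df,2)))
        if df<-3.6: break
        tx+=.0015
    print('f0',f0,hist)
    c=snap('top','top_'+tag); s=snap('side','side_'+tag)
    bot.dwell(1.1); print('end df',force()-f0,bot.get_obs()['time'])
    a=cv2.resize(c['pixels'][120:210,290:370],None,fx=5,fy=5); b=cv2.resize(s['pixels'][150:240,250:340],None,fx=5,fy=5)
    cv2.imwrite('pics/p_'+tag+'.png',np.hstack([a,b[:450,:400]]))
    bot.servo_line(P(-.17,Z,ty),rate=.06)
    bot.servo_line(P(-.17,.10,ty),rate=.08)
E
python3 -c "
from press import *
press(YAW,'red')"
```

```text
f0 0.5873321065996573 [(-135.0, np.float64(-135.1), np.float64(0.0), np.float64(-0.55)), (-133.5, np.float64(-133.5), np.float64(0.0), np.float64(-0.58)), (-132.0, np.float64(-132.0), np.float64(-0.0), np.float64(-0.52)), (-130.5, np.float64(-130.5), np.float64(0.0), np.float64(-1.01)), (-129.0, np.float64(-129.0), np.float64(-0.0), np.float64(-0.59)), (-127.5, np.float64(-127.5), np.float64(0.0), np.float64(-0.95)), (-126.0, np.float64(-126.0), np.float64(-0.0), np.float64(-0.21)), (-124.5, np.float64(-124.5), np.float64(0.0), np.float64(-0.81)), (-123.0, np.float64(-123.1), np.float64(-0.0), np.float64(-1.01)), (-121.5, np.float64(-121.8), np.float64(0.0), np.float64(-1.65)), (-120.0, np.float64(-120.3), np.float64(0.0), np.float64(-2.47)), (-118.5, np.float64(-118.8), np.float64(0.0), np.float64(-3.23)), (-117.0, np.float64(-117.3), np.float64(0.0), np.float64(-3.63))]
end df -4.099747857946007 17.4333
```

View pics/p_red.png

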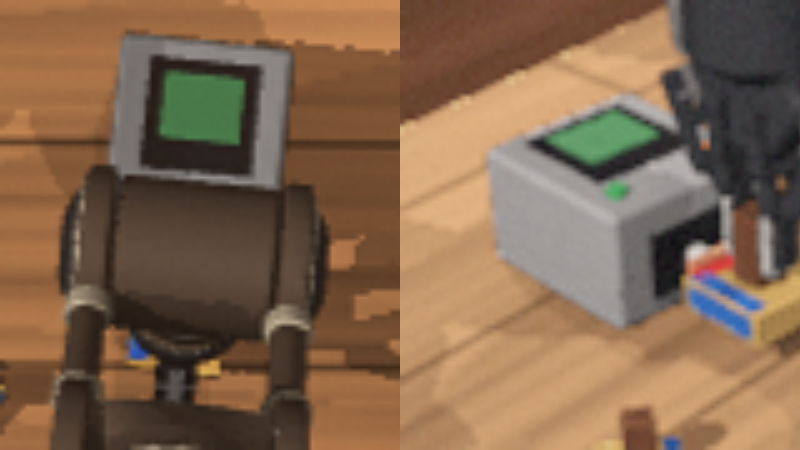

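Red is pressed squarely. Contact came at about −124 mm and I ended at −117 mm, with a net force of about 3.4 N, so roughly 7 mm of travel. Next, the blue side.

```bash
python3 -c "
from press import *
press(YAW-90,'blue')"
```

```text
f0 -0.3798429828567184 [(-135.0, np.float64(-135.1), np.float64(0.0), np.float64(0.48)), (-133.5, np.float64(-133.5), np.float64(-0.0), np.float64(0.41)), (-132.0, np.float64(-132.0), np.float64(0.0), np.float64(0.21)), (-130.5, np.float64(-130.6), np.float64(0.0), np.float64(0.19)), (-129.0, np.float64(-129.0), np.float64(-0.0), np.float64(0.3)), (-127.5, np.float64(-127.5), np.float64(0.0), np.float64(0.3)), (-126.0, np.float64(-126.0), np.float64(0.0), np.float64(0.13)), (-124.5, np.float64(-124.7), np.float64(-0.0), np.float64(0.36)), (-123.0, np.float64(-123.3), np.float64(0.0), np.float64(-0.68)), (-121.5, np.float64(-121.8), np.float64(-0.0), np.float64(-1.05)), (-120.0, np.float64(-120.3), np.float64(0.0), np.float64(-2.34)), (-118.5, np.float64(-118.8), np.float64(0.0), np.float64(-2.81)), (-117.0, np.float64(-117.3), np.float64(0.0), np.float64(-3.75))]
end df -4.0199986424198855 30.1583
```

View pics/p_blue.png

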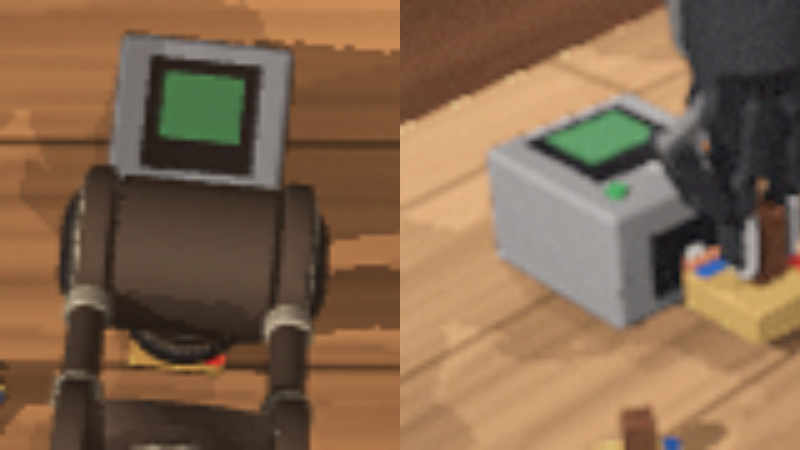

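Blue pressed squarely too, with about 4.3 N net, or about 8 mm of travel. Next, over the ring.

Run:
```python
from press import *
bot.servo_line(P(-.17,.178),rate=.1)
bot.movep([.509,-.276,.178],[180,0,YAW]); bot.dwell(1)
s=bot.get_obs(); print(s['time'],s['position'],s['ee_rot'],s['gripper_force'],s['qvel'])
c=snap('side','side_end'); cv2.imwrite('pics/end.png',cv2.resize(c['pixels'][40:240,280:480],None,fx=3,fy=3))
```

```text
34.975 [ 0.50898237 -0.2760782   0.17799916] [-1.79998321e+02 -1.12537062e-03 -5.80980896e+00] 59.18313503265381 [ 0.03975277 -0.1332061  -0.02930801 -0.01301941 -0.06765887 -0.0354578 ]
```

View pics/end.png

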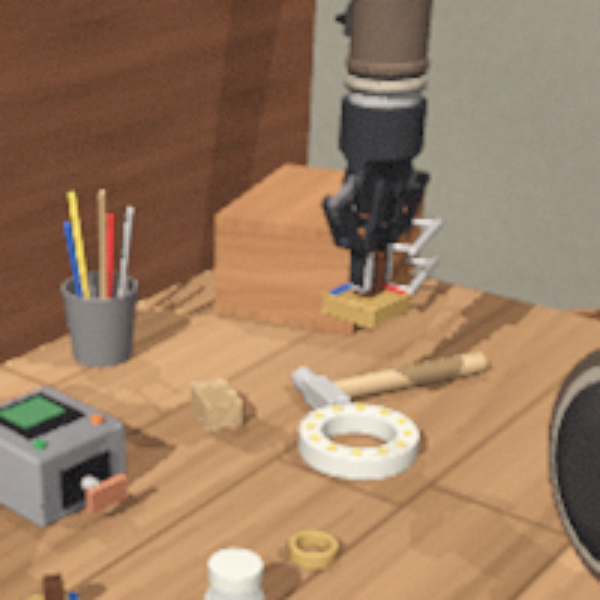

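The die is held level at (368,305), above the ring at (360,440). The plate has sprung back and the bystanders are where they were.

```bash
python3 -c "
from station import bot
print(bot.finish_job())"
```

```text
the job is handed in; nothing more can be done
None
```

I pressed the red side and then the blue side squarely on the plate, about 7 mm and 8 mm in by my force readings, holding each for over a second; the job is handed in with the die held level about 15 cm above the bench over the light ring, but no verdict was returned.

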